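# Open the self-closing waste chest by its lift lever

## Task

Hold the red waste chest open for a colleague with broken glass in both hands: push the yellow sea catch round with a fingertip until it is fully clear of the steel flap, then with the fingertips press the black paddle at the long end of the lift lever down to its stop, and finish while still holding the paddle down so that the flap stays raised. Raise the flap only by its lever, not by pushing on the flap itself, and pick nothing up: the bottles and the glass that stand around stay undisturbed.

Things in the scene. Friction and masses are not known exactly. Their poses are not given: they have to be found in the camera images.
- chest: Red sheet-steel bench-top waste chest with a yellow band, bolted down; 200 (its x) by 220 (its y) by 150 mm high. Origin: centre of its underside on the bench. Its -x side is the front, with the catch; at +x is the flap's hinge; the lift lever runs along its -y side. It stands with a yaw of 1.0 to 1.5 rad.
- flap: Heavy steel flap (about 1.4 kg, 210 x 230 mm) that shuts the chest, hinged along the rear top edge. Origin: middle of the hinge axis; axes parallel to the chest's when shut; it opens about its y axis, about 0.48 rad with the lever fully down. Shut, its top is 154 mm (mid-panel 156) above the bench, its front edge at chest x = -109 mm. It falls shut if let go; it cannot rise under the catch.
- lever: Steel lift lever, a bar 8 mm wide. Origin: its pivot, at chest (5, -133, 154) mm; axes parallel to the chest's at rest. At rest the long arm slopes up to the chest's front by 0.20 rad; the short arm (50 mm) has a roller under a lug of the flap. Pressed, it turns about the chest's y axis by 0.50 rad, to a stop sloping 0.30 rad down. This takes about 5 to 10 N at the paddle.
- paddle (a point): Centre of the upper face of the black rubber paddle (46 mm along the lever, 60 mm across) at the lever's long end, 185 mm along the bar from the pivot and 18 mm above the bar's axis. About 208 mm above the bench at rest, 116 mm at the stop; it moves on an arc about the pivot (chest x from -173 over -180 to -177 mm).
- catch (a joint): Yellow swivel sea catch, mid-front of the chest: a flat bar 58 x 14 x 6 mm turning level about an upright pin at chest (-136, 0) mm. Value in rad: 0 = bar points to the rear, over the flap; grows as it swings towards the lever's side (clockwise from above); clear of the flap from 1.2, along the front at 1.57, stop at 1.75. Starts at 0 to 0.3; needs about 1 N at the stud; stays where left.
- stud (a point): Centre of the top of the black finger stud on the catch: upright, 12 mm diameter, 20 mm tall, 47 mm from the catch's pin. Its top is 181 mm above the bench; the bar it stands on has its top face at 161.5 mm and lies 1.5 mm over the flap.
- reagent_bottle: Loose amber glass reagent bottle with stopper, 66 mm diameter, 138 mm tall, standing on the bench near the chest. Origin: centre of its underside. Leave alone.
- dropper_bottle: Loose small amber dropper bottle with black cap and bulb, 34 mm diameter, 105 mm tall, standing on the bench. Origin: centre of its underside. Leave alone.
- tumbler: Loose clear glass tumbler, 72 mm diameter at the rim, 90 mm tall, standing on the bench. Origin: centre of its underside. Leave alone.

How it is judged:
By the outcome, as a careful person would: the job done as asked, in the order asked, and still so for the second after the job is handed in, while the arm keeps its last pose, push and grip.
It also fails if it takes over 43 s, if anything falls off the work surface, if the arm or the gripper's body presses on something with over 40 N, if the wrist force passes 120 N, or if a joint passes its speed limit or range.

## Robot

A 6-joint arm with a two-finger parallel gripper is mounted at the origin on the work surface. World frame = base frame: x ahead of the robot, y to its left, z up, the work surface at z = 0. Lengths are in m, angles in rad, forces in N, time in s.
With the tool pointing down it reaches from about 0.3 to 0.775 m from the base axis. Payload 14.6 kg.
Tool frame: the origin (TCP) lies on the centre line of the jaws, within the pads' length; the fingertips stand ctrl.tcp_to_tips ahead of it and the grasp point (between the pads) lies 2 mm behind it (ctrl.tcp_to_tips is the distance from the TCP to the fingertips, in m); z points along the fingers, y is the line along which they close (so a half turn about z gives the same grasp; the last joint's range is limited). The gripper opens to 94 mm and grips with 3 to 60 N. Pads are 16 mm wide; open, the fingers measure 119 mm over their backs; the gripper's body (75 mm by 177 mm) begins 78 mm behind the grasp point.
Start: joints at [1.164, 0.3, 1.521, -0, 1.321, -0.067], TCP at [0.183, 0.519, 0.222] pointing down, gripper open.
Joint ranges: [-3.03, 3.03], [-0.79, 2.21], [0.23, 2.52], [-1.04, 4.18], [0, 3.07], [-2.55, 2.55]. Speed limits (rad/s): [2.22, 2.22, 2.57, 3.14, 3.14, 3.14].

## Interface

Orientations are given as [roll, pitch, yaw] about the fixed x, y, z axes, in that order (R = Rz(yaw) Ry(pitch) Rx(roll)).
In Python, from station import telemetry, viewer, hand_in, ctrl gives the robot as it stands.
- The arm moves only by the tool step_arm, never from a script. Its argument "plan" is a list of rows, each an object of numbers: "dx", "dy", "dz": the shift along the tool's x, y, z scaled (see below); "rx", "ry", "rz": the turn, a rotation vector about the tool's x, y, z scaled (see below); "claw": the closure, from 0 (fully open) to 1 (shut). In form: [{"dx": .., "dy": .., "dz": .., "rx": .., "ry": .., "rz": .., "claw": ..}, ...]. A call has 1 to 10 rows; each row shifts and turns the commanded pose from where the row before left it, along the tool's axes as they then stand; what a row does not reach is not made up. The controller multiplies each number of a shift by 0.1 m and each number of a turn by 90 degrees. A row lasts 1/10 s, in which the tool goes at most 50 mm and 8.59 degrees, less where a joint would pass 70% of its speed; a pose out of reach is approached as far as the arm can. A call with a number of a shift or a turn outside -1 to 1 is refused whole. A call with a gripper value outside its range is refused whole. The fingers move at their own pace and stop on an object; "grip_force" is the grip in N (left out, the last holds). Time passes only in rows, so rows that do not move let the fingers close. It gives the time, the measured TCP pose, the force, the opening and the grip force at its end, in the units of the state.
- telemetry.get_obs(): the state, without advancing time (a new reading comes with each control period).
- viewer.camera(name): name is "scene" or "top" or "wrist"; returns a dict with "img" (420x560x3 uint8, red, green, blue), "z_map" (420x560 float32, m along the optical axis (not along the pixel's ray), 0 where there is no reading), "fx", "fy", "cx", "cy" (pixels), "R" (3x3) and "t" (3): a world point X has camera coordinates R X + t; the wrist camera has in their place "tool_from_camera" (4x4, takes a point from camera to tool coordinates, whose origin is the TCP and whose axes are the flange's). Camera axes: x right, y down, z forward; pixel columns grow to the right and rows downward; lengths in m; the calibration is good to about 2 mm. A picture is of the moment at which its call begins: read the wrist's pose just before it.
- hand_in(): hands the job in; it is judged then, once.
Trained networks look in a picture, given as the dict that the camera call returned (one of the last four; its "shot" number tells which), for a name from the list of things; names that differ only in an ending like _2 or _b are one class to them, and where a whole thing is asked for, a point or a joint stands for the part that bears it (a point fixed in the world has none). Each returns a list of dicts, best first, with "score" (0 to 1); they miss things now and then, are a little off and sometimes report something else, mostly with a low value. They report only what shows in the picture. A call takes as long as a camera call.
- viewer.recognise(target, picture): "rect" ([left, top, right, bottom] in pixels, round what is visible of it).
The state is a dict: "time_s": time; "qpos": joint angles; "joint_vel": joint speeds; "tau": joint torques, N m; "ee_pos": TCP position; "eef_rot": TCP orientation; "force": force on the tool from outside, world axes, zero at the start; "moment": the same for the moment, N m; "grip_width": finger opening in m; "grip_force": force on a finger pad.
Only numpy, scipy, OpenCV 4.12 (cv2) and the standard library are available. Lean on these libraries where they do the work, as an engineer would, in place of code of your own. Each camera call takes 0.05 s, during which the arm holds its last target. There are 200 camera calls.

## Working session

There is one attempt and no reset: what is moved stays moved. The work goes in short steps, Python scripts to look and compute and a tool call to move; the robot and the scene stay as the last step left them, time stands still between calls to the robot, and variables do not carry over. Pictures are saved under pics/ and viewed, at most 10 in all, crops included, and the job is handed in when it is done.

Besides the shell and the picture viewer there is one more tool, called after "Emit:" as name(argument=value, ...) on one line, values as JSON. step_arm: Moves the arm, as the interface text tells. Shifts and turns lie within -1 to 1; 1 stands for 0.1 m of shift or 90 degrees of turn. Its arguments: {"type":"object","properties":{"plan":{"type":"array"},"grip_force":{"type":"number"}},"required":["plan"]}

```bash
mkdir -p pics; python3 - <<'E'
from station import telemetry, viewer, ctrl
import cv2,numpy as np
o=telemetry.get_obs()
print({k:np.round(v,3) for k,v in o.items()}, ctrl.tcp_to_tips)
for n in("scene","top"):
    p=viewer.camera(n)
    cv2.imwrite(f"pics/{n}0.png",p["img"][:,:,::-1])
    np.savez(f"{n}0.npz",**{k:v for k,v in p.items()})
    for t in("chest","flap","lever","paddle","catch","stud","reagent_bottle","dropper_bottle","tumbler"):
        r=viewer.recognise(t,p)
        print(n,t,[(np.round(d["rect"]).tolist(),round(d["score"],2)) for d in r[:2]])
E
```

```text
{'time_s': np.float64(0.0), 'qpos': array([ 1.164,  0.3  ,  1.522,  0.   ,  1.321, -0.067]), 'joint_vel': array([-0.   ,  0.   ,  0.001, -0.002,  0.001,  0.   ]), 'tau': array([ 1.0000e-03, -5.3180e+01, -3.5274e+01,  7.1000e-02,  2.4000e-02,
       -0.0000e+00]), 'ee_pos': array([0.183, 0.518, 0.222]), 'eef_rot': array([-3.14 , -0.   ,  2.802]), 'force': array([ 0.201, -0.038, -0.076]), 'moment': array([-0.025,  0.031,  0.012]), 'grip_force': np.float64(0.0), 'grip_width': np.float64(0.094)} 0.017
scene chest [([232.0, 164.0, 374.0, 270.0], 0.96)]
scene flap [([280.0, 161.0, 371.0, 232.0], 0.89)]
scene lever [([230.0, 193.0, 351.0, 236.0], 0.61)]
scene paddle [([232.0, 191.0, 348.0, 234.0], 0.81)]
scene catch [([270.0, 179.0, 298.0, 189.0], 0.45)]
scene stud [([267.0, 179.0, 296.0, 191.0], 0.61)]
scene reagent_bottle [([221.0, 188.0, 252.0, 234.0], 0.69)]
scene dropper_bottle [([183.0, 223.0, 198.0, 257.0], 0.92)]
scene tumbler [([292.0, 261.0, 327.0, 312.0], 0.97)]
top chest [([172.0, 161.0, 329.0, 289.0], 0.57)]
top flap [([177.0, 160.0, 283.0, 288.0], 0.78)]
top lever [([216.0, 160.0, 325.0, 186.0], 0.71)]
top paddle []
top catch [([263.0, 226.0, 296.0, 239.0], 0.57)]
top stud [([265.0, 227.0, 295.0, 245.0], 0.62)]
top reagent_bottle [([315.0, 228.0, 350.0, 254.0], 0.71)]
top dropper_bottle [([365.0, 189.0, 380.0, 202.0], 0.57)]
top tumbler []
```

```bash
python3 - <<'E'
import cv2
a=cv2.imread("pics/top0.png");cv2.imwrite("pics/t1.png",cv2.resize(a[120:320,140:400],None,fx=3,fy=3,interpolation=2))
b=cv2.imread("pics/scene0.png");cv2.imwrite("pics/s1.png",cv2.resize(b[130:330,150:410],None,fx=3,fy=3,interpolation=2))
E
```

```text
(no output)
```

View pics/t1.png

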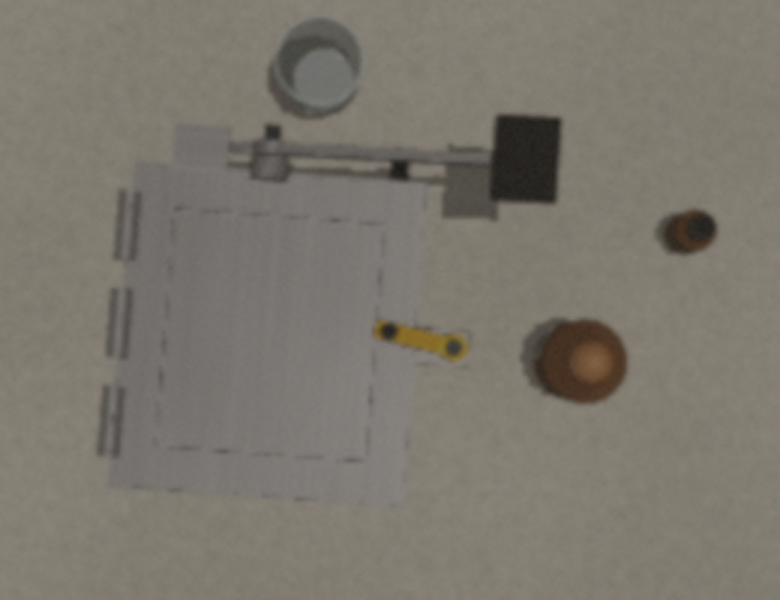

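View pics/s1.png

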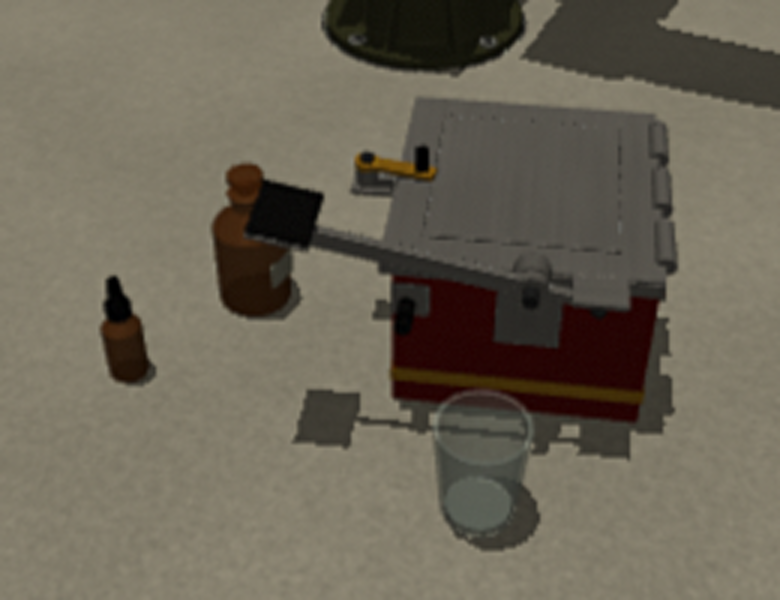

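The top view (x3 crop) shows the stud at crop (389,331), the catch pin at (452,347) and the paddle centre at (526,158). The reagent bottle is at (585,360), the dropper at (695,225), the tumbler at (317,65). The lever is at the top and the chest front faces right.

```bash
cat > h.py <<'E'
import numpy as np
def ray(p,u,v,z):
    R,t=p["R"],p["t"]; d=R.T@np.array([(u-p["cx"])/p["fx"],(v-p["cy"])/p["fy"],1]); c=-R.T@t
    return c+d*(z-c[2])/d[2]
E
python3 - <<'E'
from h import *
p=np.load("top0.npz")
print("cam",-p["R"].T@p["t"])
pts=dict(stud=(389,331,.181),pin=(452,347,.165),pad=(526,158,.207),fl=(425,180,.154),fr=(403,505,.154),rr=(108,487,.154),
 lugpiv=(270,155,.154),leverA=(232,147,.144),leverB=(488,157,.185),reag=(592,362,.138),drop=(702,227,.1),tum=(317,68,.09))
W={}
for k,(u,v,z) in pts.items():
    W[k]=ray(p,u/3+140-.33,v/3+120-.33,z); print(k,W[k].round(4))
# fit chest pose from known pts
from scipy.optimize import least_squares
M=dict(pin=(-.136,0),fl=(-.109,-.115),fr=(-.109,.115),pad=(-.173,-.133))
def f(q):
    c,s=np.cos(q[2]),np.sin(q[2]);R=np.array([[c,-s],[s,c]])
    return np.concatenate([R@M[k]+q[:2]-W[k][:2] for k in M])
r=least_squares(f,[*W["fl"][:2],1.2]);print(r.x,(r.fun*1000).round(1))
q=r.x;c,s=np.cos(q[2]),np.sin(q[2]);R=np.array([[c,-s],[s,c]])
for k in W: print(k,"chest",((R.T@(W[k][:2]-q[:2]))*1000).round(0))
d=R.T@(W["stud"][:2]-W["pin"][:2]);print("catch",np.arctan2(-d[1],d[0]),np.hypot(*d))
E
```

```text
cam [0.53839168 0.01437258 1.21924608]
stud [0.5557 0.0118 0.181 ]
pin [ 0.5439 -0.0327  0.165 ]
pad [ 0.6724 -0.084   0.207 ]
fl [ 0.6644 -0.0159  0.154 ]
fr [0.4321 0.0037 0.154 ]
rr [0.4489 0.2125 0.154 ]
lugpiv [0.684  0.0952 0.154 ]
leverA [0.6915 0.1233 0.144 ]
leverB [ 0.6763 -0.0594  0.185 ]
reag [ 0.5314 -0.1359  0.138 ]
drop [ 0.6321 -0.2273  0.1   ]
tum [0.7591 0.0634 0.09  ]
[0.55751243 0.10207057 1.476335  ] [ 0.8 -0.6 -2.7 -1.4  0.7  0.7  1.2  1.3]
stud chest [-90.  -7.]
pin chest [-135.    1.]
pad chest [-174. -132.]
fl chest [-107. -118.]
fr chest [-110.  116.]
rr chest [100. 119.]
lugpiv chest [   5. -127.]
leverA chest [  34. -131.]
leverB chest [-150. -134.]
reag chest [-239.    4.]
drop chest [-321. -105.]
tum chest [ -19. -204.]
catch 0.164900551665458 0.046068359956734785
```

Emit:
step_arm(plan=[{"rz": 0.094,"claw": 1},{"rz": 0.094,"claw": 1},{"rz": 0.094,"claw": 1},{"rz": 0.094,"claw": 1},{"rz": 0.094,"claw": 1},{"rz": 0.094,"claw": 1},{"rz": 0.094,"claw": 1},{"rz": 0.094,"claw": 1},{"rz": 0.092,"claw": 1},{"claw": 1}], grip_force=10)

```text
$.plan[0]: bad value
```

Emit:
step_arm(plan=[{"dx": -0.12,"dy": 0.1,"claw": 1},{"dx": -0.25,"dy": 0.2,"claw": 1},{"dx": -0.3,"dy": 0.25,"claw": 1},{"dx": -0.3,"dy": 0.25,"claw": 1},{"dx": -0.3,"dy": 0.25,"claw": 1},{"dx": -0.3,"dy": 0.25,"claw": 1},{"dx": -0.3,"dy": 0.25,"claw": 1},{"dx": -0.3,"dy": 0.25,"claw": 1},{"dx": -0.3,"dy": 0.25,"claw": 1},{"dx": -0.3,"dy": 0.25,"claw": 1}])

```text
$.plan[0]: bad value
```

Emit:
step_arm(plan=[{"dx": -0.3,"dy": 0.25,"claw": 1},{"dx": -0.3,"dy": 0.25,"claw": 1},{"dx": -0.3,"dy": 0.25,"claw": 1},{"dx": -0.3,"dy": 0.25,"claw": 1},{"dx": -0.3,"dy": 0.25,"claw": 1},{"dx": -0.25,"dy": 0.2,"claw": 1},{"dx": -0.15,"dy": 0.15,"claw": 1},{"claw": 1}])

```text
$.plan[0]: bad value
```

```bash
cat >> h.py <<'E'
Q=(0.5575,0.1021,1.4763)
def chest(x):
    c,s=np.cos(Q[2]),np.sin(Q[2]); return np.array([[c,s],[-s,c]])@(np.array(x[:2])-Q[:2])*1000
def st():
    from station import telemetry
    o=telemetry.get_obs(); print(o["time_s"],"chest",chest(o["ee_pos"]).round(1),"z",round(o["ee_pos"][2]*1000,1),"rot",np.round(o["eef_rot"],3),"F",np.round(o["force"],1),"gw",round(o["grip_width"],4))
E
python3 - <<'E'
from h import *
st()
from station import viewer
import cv2
p=viewer.camera("top")
cv2.imwrite("pics/t2.png",cv2.resize(p["img"][120:320,140:400,::-1],None,fx=3,fy=3,interpolation=2))
E
```

```text
1.0 chest [379.3 411.8] z 222.5 rot [ 3.142 -0.     2.802] F [-0.1  1.  -0.4] gw 0.0941
```

Emit:
step_arm(plan=[{"dx": 0,"dy": 0,"dz": 0,"rx": 0,"ry": 0,"rz": 0.094,"claw": 1},{"dx": 0,"dy": 0,"dz": 0,"rx": 0,"ry": 0,"rz": 0.094,"claw": 1},{"dx": 0,"dy": 0,"dz": 0,"rx": 0,"ry": 0,"rz": 0.094,"claw": 1},{"dx": 0,"dy": 0,"dz": 0,"rx": 0,"ry": 0,"rz": 0.094,"claw": 1},{"dx": 0,"dy": 0,"dz": 0,"rx": 0,"ry": 0,"rz": 0.094,"claw": 1},{"dx": 0,"dy": 0,"dz": 0,"rx": 0,"ry": 0,"rz": 0.094,"claw": 1},{"dx": 0,"dy": 0,"dz": 0,"rx": 0,"ry": 0,"rz": 0.094,"claw": 1},{"dx": 0,"dy": 0,"dz": 0,"rx": 0,"ry": 0,"rz": 0.094,"claw": 1},{"dx": 0,"dy": 0,"dz": 0,"rx": 0,"ry": 0,"rz": 0.092,"claw": 1},{"dx": 0,"dy": 0,"dz": 0,"rx": 0,"ry": 0,"rz": 0,"claw": 1}], grip_force=10)

```text
time_s: 2.05
ee_pos: [0.1833, 0.5185, 0.2224]
eef_rot: [-3.142, 0.0, 1.474]
force: [0.1, 0.3, -0.6]
grip_width: 0.0174
grip_force: 0.0
```

Emit:
step_arm(plan=[{"dx": -0.12,"dy": 0.1,"dz": 0,"rx": 0,"ry": 0,"rz": 0,"claw": 1},{"dx": -0.25,"dy": 0.2,"dz": 0,"rx": 0,"ry": 0,"rz": 0,"claw": 1},{"dx": -0.3,"dy": 0.25,"dz": 0,"rx": 0,"ry": 0,"rz": 0,"claw": 1},{"dx": -0.3,"dy": 0.25,"dz": 0,"rx": 0,"ry": 0,"rz": 0,"claw": 1},{"dx": -0.3,"dy": 0.25,"dz": 0,"rx": 0,"ry": 0,"rz": 0,"claw": 1},{"dx": -0.3,"dy": 0.25,"dz": 0,"rx": 0,"ry": 0,"rz": 0,"claw": 1},{"dx": -0.3,"dy": 0.25,"dz": 0,"rx": 0,"ry": 0,"rz": 0,"claw": 1},{"dx": -0.3,"dy": 0.25,"dz": 0,"rx": 0,"ry": 0,"rz": 0,"claw": 1},{"dx": -0.3,"dy": 0.25,"dz": 0,"rx": 0,"ry": 0,"rz": 0,"claw": 1},{"dx": -0.3,"dy": 0.25,"dz": 0,"rx": 0,"ry": 0,"rz": 0,"claw": 1}])

```text
time_s: 3.05
ee_pos: [0.3866, 0.2187, 0.2226]
eef_rot: [3.141, -0.0, 1.48]
force: [0.7, 0.7, -0.4]
grip_width: 0.0007
grip_force: 0.0
```

Emit:
step_arm(plan=[{"dx": -0.3,"dy": 0.25,"dz": 0,"rx": 0,"ry": 0,"rz": 0,"claw": 1},{"dx": -0.3,"dy": 0.25,"dz": 0,"rx": 0,"ry": 0,"rz": 0,"claw": 1},{"dx": -0.3,"dy": 0.25,"dz": 0,"rx": 0,"ry": 0,"rz": 0,"claw": 1},{"dx": -0.3,"dy": 0.25,"dz": 0,"rx": 0,"ry": 0,"rz": 0,"claw": 1},{"dx": -0.3,"dy": 0.25,"dz": 0,"rx": 0,"ry": 0,"rz": 0,"claw": 1},{"dx": -0.25,"dy": 0.2,"dz": 0,"rx": 0,"ry": 0,"rz": 0,"claw": 1},{"dx": -0.15,"dy": 0.15,"dz": 0,"rx": 0,"ry": 0,"rz": 0,"claw": 1},{"dx": 0,"dy": 0,"dz": 0,"rx": 0,"ry": 0,"rz": 0,"claw": 1}])

```text
time_s: 3.85
ee_pos: [0.5278, 0.0142, 0.2221]
eef_rot: [-3.141, 0.0, 1.477]
force: [0.3, -0.3, -0.2]
grip_width: 0.0004
grip_force: 0.0
```

```bash
python3 - <<'E'
from h import *
st()
from station import viewer
import cv2
p=viewer.camera("wrist")
cv2.imwrite("pics/w2.png",p["img"][:,:,::-1])
E
```

```text
3.85 chest [-90.3  21.3] z 222.1 rot [-3.141  0.     1.477] F [ 0.3 -0.3 -0.2] gw 0.0004
```

View pics/w2.png

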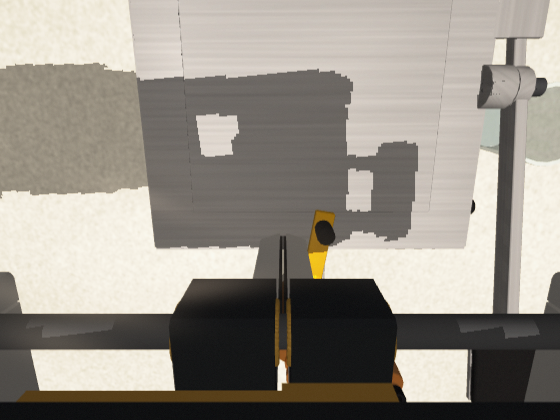

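The stud is at (325,233), clear to the right of the closed tips at (283,240). The next move is to descend beside it.

Emit:
step_arm(plan=[{"dx": 0,"dy": 0,"dz": 0.13,"rx": 0,"ry": 0,"rz": 0,"claw": 1},{"dx": 0,"dy": 0,"dz": 0.13,"rx": 0,"ry": 0,"rz": 0,"claw": 1},{"dx": 0,"dy": 0,"dz": 0.11,"rx": 0,"ry": 0,"rz": 0,"claw": 1},{"dx": 0,"dy": 0,"dz": 0,"rx": 0,"ry": 0,"rz": 0,"claw": 1},{"dx": 0,"dy": 0.1,"dz": 0,"rx": 0,"ry": 0,"rz": 0,"claw": 1},{"dx": 0.02,"dy": 0.08,"dz": 0,"rx": 0,"ry": 0,"rz": 0,"claw": 1},{"dx": 0.03,"dy": 0.08,"dz": 0,"rx": 0,"ry": 0,"rz": 0,"claw": 1},{"dx": -0.03,"dy": 0.09,"dz": 0,"rx": 0,"ry": 0,"rz": 0,"claw": 1},{"dx": -0.04,"dy": 0.09,"dz": 0,"rx": 0,"ry": 0,"rz": 0,"claw": 1},{"dx": -0.04,"dy": 0.08,"dz": 0,"rx": 0,"ry": 0,"rz": 0,"claw": 1}])

```text
time_s: 4.9
ee_pos: [0.5795, 0.0055, 0.1855]
eef_rot: [3.141, -0.0, 1.476]
force: [-0.2, 1.1, 0.3]
grip_width: 0.0003
grip_force: 0.6
```

```bash
python3 - <<'E'
from h import *
st()
E
```

```text
4.9 chest [-94.1 -31. ] z 185.5 rot [ 3.141 -0.     1.476] F [-0.2  1.1  0.3] gw 0.0003
```

Emit:
step_arm(plan=[{"dx": -0.06,"dy": 0.06,"dz": 0,"rx": 0,"ry": 0,"rz": 0,"claw": 1},{"dx": -0.06,"dy": 0.05,"dz": 0,"rx": 0,"ry": 0,"rz": 0,"claw": 1},{"dx": -0.06,"dy": 0.04,"dz": 0,"rx": 0,"ry": 0,"rz": 0,"claw": 1},{"dx": -0.06,"dy": 0.02,"dz": 0,"rx": 0,"ry": 0,"rz": 0,"claw": 1},{"dx": -0.05,"dy": 0,"dz": 0,"rx": 0,"ry": 0,"rz": 0,"claw": 1},{"dx": 0,"dy": 0,"dz": 0,"rx": 0,"ry": 0,"rz": 0,"claw": 1},{"dx": 0.15,"dy": 0,"dz": 0,"rx": 0,"ry": 0,"rz": 0,"claw": 1},{"dx": 0,"dy": 0,"dz": -0.3,"rx": 0,"ry": 0,"rz": 0,"claw": 1},{"dx": 0,"dy": 0,"dz": -0.4,"rx": 0,"ry": 0,"rz": 0,"claw": 1},{"dx": 0,"dy": 0,"dz": 0,"rx": 0,"ry": 0,"rz": 0,"claw": 1}])

```text
time_s: 5.9
ee_pos: [0.5956, -0.0085, 0.261]
eef_rot: [3.133, -0.0, 1.477]
force: [0.3, -0.6, 0.4]
grip_width: 0.0006
grip_force: 0.0
```

```bash
python3 - <<'E'
from h import *
st()
from station import viewer
import cv2
p=viewer.camera("wrist")
cv2.imwrite("pics/w3.png",p["img"][:,:,::-1])
p=viewer.camera("scene")
cv2.imwrite("pics/s3.png",cv2.resize(p["img"][130:330,150:410,::-1],None,fx=3,fy=3,interpolation=2))
E
```

```text
5.9 chest [-106.5  -48.3] z 261.0 rot [ 3.133 -0.     1.477] F [ 0.3 -0.6  0.4] gw 0.0006
```

View pics/w3.png

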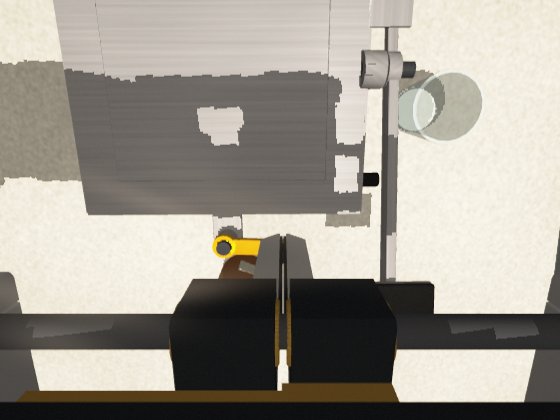

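View pics/s3.png

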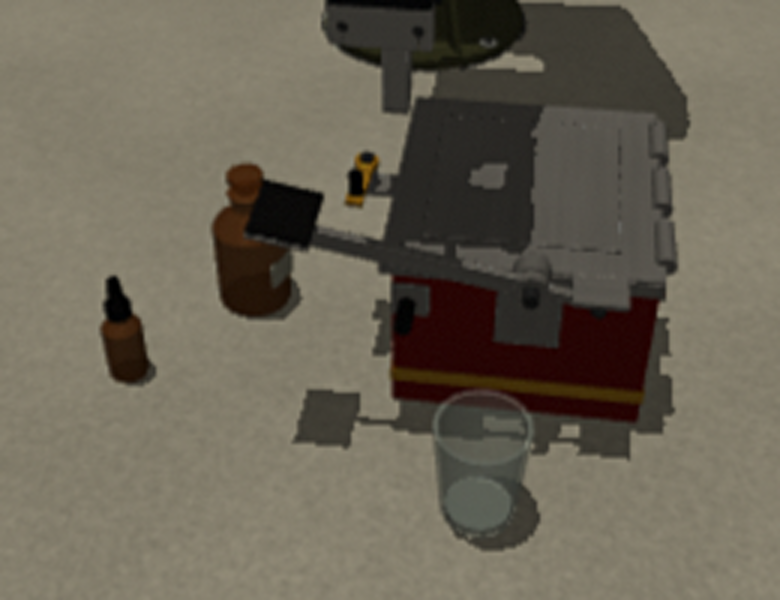

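The catch now lies along the front at about 1.55 rad, and nothing else has moved. Next is the move above the paddle, then pressing it.

Emit:
step_arm(plan=[{"dx": -0.1,"dy": 0.12,"dz": 0,"rx": 0,"ry": 0,"rz": 0,"claw": 1},{"dx": -0.2,"dy": 0.23,"dz": 0,"rx": 0,"ry": 0,"rz": 0,"claw": 1},{"dx": -0.2,"dy": 0.24,"dz": 0,"rx": 0,"ry": 0,"rz": 0,"claw": 1},{"dx": -0.2,"dy": 0.24,"dz": 0,"rx": 0,"ry": 0,"rz": 0,"claw": 1},{"dx": -0.02,"dy": 0.02,"dz": 0,"rx": 0,"ry": 0,"rz": 0,"claw": 1},{"dx": 0,"dy": 0,"dz": 0.1,"rx": 0,"ry": 0,"rz": 0,"claw": 1},{"dx": 0,"dy": 0,"dz": 0.1,"rx": 0,"ry": 0,"rz": 0,"claw": 1},{"dx": 0,"dy": 0,"dz": 0.1,"rx": 0,"ry": 0,"rz": 0,"claw": 1},{"dx": 0,"dy": 0,"dz": 0.08,"rx": 0,"ry": 0,"rz": 0,"claw": 1},{"dx": 0,"dy": 0,"dz": 0.05,"rx": 0,"ry": 0,"rz": 0,"claw": 1}])

```text
time_s: 7.0
ee_pos: [0.6718, -0.0897, 0.2128]
eef_rot: [3.14, 0.002, 1.476]
force: [-2.8, -5.5, 10.5]
grip_width: 0.0006
grip_force: 4.5
```

```bash
python3 - <<'E'
from h import *
st()
E
```

```text
7.0 chest [-180.2 -131.9] z 212.8 rot [3.140e+00 2.000e-03 1.476e+00] F [-2.8 -5.5 10.5] gw 0.0006
```

Emit:
step_arm(plan=[{"dx": 0,"dy": 0,"dz": 0.07,"rx": 0,"ry": 0,"rz": 0,"claw": 1},{"dx": 0,"dy": 0,"dz": 0.07,"rx": 0,"ry": 0,"rz": 0,"claw": 1},{"dx": 0,"dy": 0,"dz": 0.07,"rx": 0,"ry": 0,"rz": 0,"claw": 1},{"dx": 0,"dy": 0,"dz": 0.07,"rx": 0,"ry": 0,"rz": 0,"claw": 1},{"dx": 0,"dy": 0,"dz": 0.07,"rx": 0,"ry": 0,"rz": 0,"claw": 1},{"dx": 0,"dy": 0,"dz": 0.07,"rx": 0,"ry": 0,"rz": 0,"claw": 1},{"dx": 0,"dy": 0,"dz": 0.07,"rx": 0,"ry": 0,"rz": 0,"claw": 1},{"dx": 0,"dy": 0,"dz": 0.07,"rx": 0,"ry": 0,"rz": 0,"claw": 1},{"dx": 0,"dy": 0,"dz": 0.07,"rx": 0,"ry": 0,"rz": 0,"claw": 1},{"dx": 0,"dy": 0,"dz": 0,"rx": 0,"ry": 0,"rz": 0,"claw": 1}])

```text
time_s: 8.0
ee_pos: [0.672, -0.0896, 0.1494]
eef_rot: [3.14, 0.001, 1.476]
force: [2.1, -3.4, 3.8]
grip_width: 0.0002
grip_force: 2.4
```

```bash
python3 - <<'E'
from h import *
st()
E
```

```text
8.0 chest [-180.  -132.1] z 149.4 rot [3.140e+00 1.000e-03 1.476e+00] F [ 2.1 -3.4  3.8] gw 0.0002
```

Emit:
step_arm(plan=[{"dx": 0,"dy": 0,"dz": 0.04,"rx": 0,"ry": 0,"rz": 0,"claw": 1},{"dx": 0,"dy": 0,"dz": 0.04,"rx": 0,"ry": 0,"rz": 0,"claw": 1},{"dx": 0,"dy": 0,"dz": 0.03,"rx": 0,"ry": 0,"rz": 0,"claw": 1},{"dx": 0,"dy": 0,"dz": 0.02,"rx": 0,"ry": 0,"rz": 0,"claw": 1},{"dx": 0,"dy": 0,"dz": 0,"rx": 0,"ry": 0,"rz": 0,"claw": 1}])

```text
time_s: 8.5
ee_pos: [0.6722, -0.0883, 0.1373]
eef_rot: [3.139, -0.001, 1.477]
force: [0.3, 2.7, 7.5]
grip_width: 0.0003
grip_force: 3.4
```

```bash
python3 - <<'E'
from h import *
st()
E
```

```text
8.5 chest [-178.7 -132.2] z 137.3 rot [ 3.139e+00 -1.000e-03  1.477e+00] F [0.3 2.7 7.5] gw 0.0003
```

Emit:
step_arm(plan=[{"dx": 0,"dy": 0,"dz": 0.02,"rx": 0,"ry": 0,"rz": 0,"claw": 1},{"dx": 0,"dy": 0,"dz": 0.01,"rx": 0,"ry": 0,"rz": 0,"claw": 1},{"dx": 0,"dy": 0,"dz": 0,"rx": 0,"ry": 0,"rz": 0,"claw": 1}])

```text
time_s: 8.8
ee_pos: [0.6724, -0.0883, 0.1351]
eef_rot: [3.139, -0.001, 1.477]
force: [-1.0, 3.1, 13.5]
grip_width: 0.0006
grip_force: 5.5
```

```bash
python3 - <<'E'
from h import *
st()
E
```

```text
8.8 chest [-178.7 -132.3] z 135.1 rot [ 3.139e+00 -1.000e-03  1.477e+00] F [-1.   3.1 13.5] gw 0.0006
```

Emit:
step_arm(plan=[{"dx": 0,"dy": 0,"dz": 0.02,"rx": 0,"ry": 0,"rz": 0,"claw": 1},{"dx": 0,"dy": 0,"dz": 0,"rx": 0,"ry": 0,"rz": 0,"claw": 1},{"dx": 0,"dy": 0,"dz": 0,"rx": 0,"ry": 0,"rz": 0,"claw": 1}])

```text
time_s: 9.1
ee_pos: [0.6725, -0.0883, 0.1347]
eef_rot: [3.138, -0.001, 1.477]
force: [-6.6, 4.3, 23.0]
grip_width: 0.0007
grip_force: 10.6
```

```bash
python3 - <<'E'
from h import *
st()
from station import viewer
import cv2
p=viewer.camera("scene")
cv2.imwrite("pics/s4.png",cv2.resize(p["img"][110:330,150:410,::-1],None,fx=2.7,fy=2.7,interpolation=2))
st()
E
```

```text
9.1 chest [-178.7 -132.5] z 134.7 rot [ 3.138e+00 -1.000e-03  1.477e+00] F [-6.6  4.3 23. ] gw 0.0007
9.15 chest [-178.7 -132.5] z 134.7 rot [ 3.138e+00 -1.000e-03  1.477e+00] F [-5.3  4.1 23.2] gw 0.0003
```

View pics/s4.png

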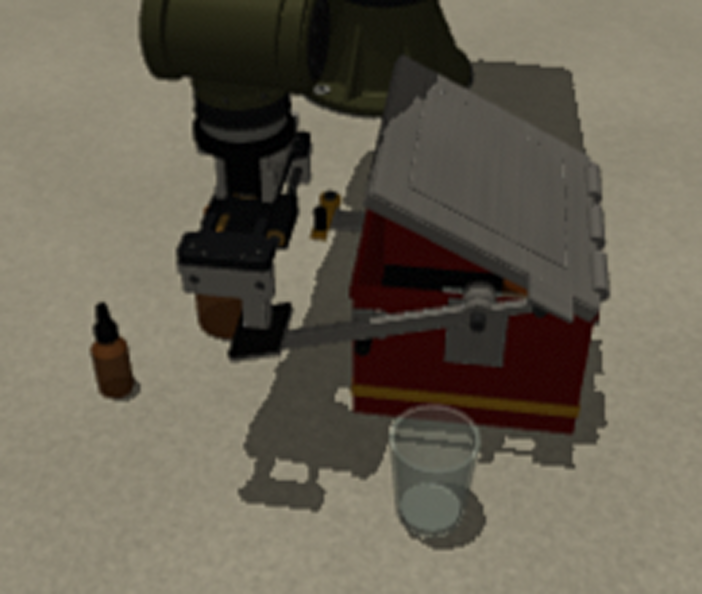

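The paddle is at its stop: the last 2 mm of command moved it only 0.4 mm and the force rose to 23 N. The picture shows the flap raised, the catch clear, and the bottles and tumbler where they stood.

```bash
python3 -c "
from station import hand_in
print(hand_in())"
```

```text
the job is handed in; nothing more can be done
None
```

The job is handed in: the catch is turned clear, the paddle is held at its stop with about 23 N, the flap is raised by its lever, and the bottles and tumbler are untouched (about 9 s of the 43 s used).

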